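# Clamp the sharpening stone in its jig

### The arm

A 6-joint arm with a two-finger parallel gripper is mounted at the origin on a cart in front of the work surface, level with it; the furniture and walls round the work are solid. World frame = base frame: x ahead of the robot, y to its left, z up, the work surface at z = 0. Lengths are in m, angles in rad, forces in N, time in s.
With the tool pointing down it reaches from about 0.225 to 0.875 m from the base axis. Payload 3.4 kg.
Tool frame: the origin (TCP) lies on the centre line of the jaws, within the pads' length; the fingertips stand 17 mm ahead of it and the grasp point (between the pads) lies 2 mm behind it (nose_length is the distance from the TCP to the fingertips, in m); z points along the fingers, y is the line along which they close (so a half turn about z gives the same grasp; the last joint's range is limited). The gripper opens to 85 mm and grips with 20 to 120 N. Pads are 22 mm wide; open, the fingers measure 114 mm over their backs; the gripper's body (76 mm by 85 mm) begins 54 mm behind the grasp point. The pads swing forward as they close: fully open they stand 13 mm farther back than shut.
Start: joints at [1.006, 0.276, 1.505, -0, 1.361, -0.121], TCP at [0.247, 0.519, 0.248] pointing down, gripper open.
Joint ranges: [-2.89, 2.89], [-0.75, 2.08], [0.22, 2.7], [-1.18, 4.32], [0.11, 2.71], [-2.7, 2.7]. Speed limits (rad/s): [2.57, 2.57, 3.14, 3.14, 3.14, 3.14].

### API

Orientations are given as a unit quaternion [w, x, y, z].
In Python, from rig import get_state, get_image, sign_off, find_in, place_of, nose_length gives the robot as it stands.
- The arm moves only by the tool apply_moves, never from a script. Its argument "deltas" is one flat list of numbers, 5 for each row, row after row: the finger opening in mm, from 0 to 85.4, then the shift along the tool's x, y, z in mm, then the turn about the tool's z in degrees. A call has 1 to 12 rows; each row is the pose to reach, as a shift and turn from the pose commanded when the call began, along the tool's axes at that moment; what a row does not reach only later rows make up. A row lasts 1/12 s, in which the tool goes at most 41.7 mm and 7.16 degrees, less where a joint would pass 70% of its speed; a pose out of reach is approached as far as the arm can. A call with a gripper value outside its range is refused whole. The fingers move at their own pace and stop on an object; "squeeze" is the grip in N (left out, the last holds). Time passes only in rows, so rows that repeat a pose let the fingers close. It gives the time, the measured TCP pose, the force, the opening and the grip force at its end, in the units of the state.
- get_state(): the state, without advancing time (a new reading comes with each control period).
- get_image(name): name is "side" or "top" or "wrist"; returns a dict with "frame" (400x640x3 uint8, red, green, blue), "K" (3x3 intrinsics, pixels), "position" and "orientation" of the camera in the world. Camera axes: x right, y down, z forward; pixel columns grow to the right and rows downward; lengths in m; the calibration is good to about 2 mm. A picture is of the moment at which its call begins. There is no depth.
- sign_off(): hands the job in; it is judged then, once.
Trained networks look in a picture, given as the dict that the camera call returned (one of the last four; its "shot" number tells which), for a name from the list of things; names that differ only in an ending like _2 or _b are one class to them, and where a whole thing is asked for, a point or a joint stands for the part that bears it (a point fixed in the world has none). Each returns a list of dicts, best first, with "score" (0 to 1); they miss things now and then, are a little off and sometimes report something else, mostly with a low value. They report only what shows in the picture. A call takes as long as a camera call. They do not tell look-alikes from the thing itself.
- find_in(query, picture): "point" ([column, row] in pixels, amid what is visible of it).
- place_of(query, picture): "point" ([column, row] in pixels: a listed point, or the origin of a listed thing).
The state is a dict: "clock": time; "qpos": joint angles; "qd": joint speeds; "effort": joint torques, N m; "position": TCP position; "ee_rot": TCP orientation; "contact_force": force on the tool from outside, world axes, zero at the start; "moment": the same for the moment, N m; "width": finger opening in m; "gripper_force": force on a finger pad.
Only numpy, scipy, OpenCV 4.12 (cv2) and the standard library are available. Lean on these libraries where they do the work, as an engineer would, in place of code of your own. Each camera call takes 0.05 s, during which the arm holds its last target. There are 200 camera calls.

### The job

The dark sharpening stone lies loose in the wooden jig. Slide it along its guides until its far end bears firmly on the rubber face of the end stop, without ramming it, and then push the red handle of the toggle clamp down over centre until it is fully locked, so that the clamp's pad holds the stone against the stop. Be gentle with the jig, and leave the screw jar and the tape measure where they are.

Things in the scene. Friction and masses are not known exactly. Their poses are not given: they have to be found in the camera images.
- jig: Fixed plywood board 230 (x) by 170 (y) by 24 thick, spanning x -105..125, y -45..125. Origin on the bench surface; x points along the stone to the end stop, y toward the clamp handle, z up. Two wooden strips, 8 high above the board, at y = -33 and 33 (56 clear between), x -28 to 67, guide the stone. The clamp's steel foot and cheeks fill x 12..58, y 42..114, up to 75 above the bench.
- stone: Loose dark grey sharpening stone 140 (x) by 50 (y) by 16, 0.2 to 0.3 kg; origin at the centre of its underside, x along its length toward the end stop (far end x = 70, near end x = -70). It lies flat on the jig's board (underside 24 above the bench) between the guides, 15 to 60 short of the stop. Sliding it takes 1 to 3.5 N.
- end_stop: Fixed slotted aluminium rail let in flush at the jig's far end; origin under its centre, axes as the jig's. A block bolted on it has a black rubber face, 3 to 16 above the board, at x = -18 give or take 14: its exact place is not reported, feel for it. The rubber gives 1 mm per 3 N for 3 mm, then is solid. Pressing it with 4 to 9 N seats the stone, which then stays when let go; over 20 N is ramming.
- clamp_handle (a joint): Handle angle, rad: 0 = open (as at the start), standing 1.2 above horizontal, leaning to the jig's +y; grows as the handle is pushed down toward +y; 1.1 = locked at its stop, pointing to +y, 0.1 above horizontal. The pad meets the stone near 0.55; dead centre is 0.9: up to there the handle resists (at most about 8 N at the grip) and springs back, past it it goes on to 1.1 by itself and stays.
- handle_pivot (a point): Point on the handle's hinge axis (axis along the jig's x), fixed to the jig at x 35, y 90, 70 above the bench.
- handle_grip (a point): Point on the centre line of the handle's round red grip (18 diameter), 105 from the hinge axis; the grip runs from 50 to 135 from that axis. It moves with the handle. The room above and around it is free.
- pad_spot (a point): Spot on the jig at x 35, y 0, 40 above the bench: where the pad comes down on the stone's top face. While the clamp is open its arm and pad stand up over this spot and beside it, to about 130 above the bench.
- clamp_pad: Black round pad (18 diameter) on a steel spindle at the end of the clamp's arm. Its origin lies on the arm's hinge axis (jig x 35, y 52, 55 above the bench), not at the pad. Locked, it presses on the stone with 15 to 35 N.
- screw_jar: Loose glass jar with a yellow lid, 62 diameter, 81 high, a bystander to the right; origin at the centre of its underside.
- tape_measure: Loose pale tape measure 34 by 86 by 59 high, a bystander to the left; origin at the centre of its underside.
Not all that is in view belongs to the job. What is shaped like the stone but orange is not meant.

How it is judged:
By the outcome, as a careful person would: the job done as asked, in the order asked, and still so for the second after the job is handed in, with the robot touching nothing.
It also fails if it takes over 54 s, if anything falls off the work surface, if the arm or the gripper's body presses on something with over 40 N, if the wrist force passes 120 N, or if a joint passes its speed limit or range.

## Working session

There is one attempt and no reset: what is moved stays moved. The work goes in short steps, Python scripts to look and compute and a tool call to move; the robot and the scene stay as the last step left them, time stands still between calls to the robot, and variables do not carry over. Pictures are saved under pics/ and viewed, at most 10 in all, crops included, and the job is handed in when it is done.

Besides the shell and the picture viewer there is one more tool, called after ">>>" as name(argument=value, ...) on one line, values as JSON. apply_moves: Moves the arm, as the interface text tells. Its arguments: {"type":"object","properties":{"deltas":{"type":"array"},"squeeze":{"type":"number"}},"required":["deltas"]}

```bash
mkdir -p pics
cat > h.py <<'E'
import numpy as np,cv2
from scipy.spatial.transform import Rotation as R
from rig import *
def rot(q): return R.from_quat([q[1],q[2],q[3],q[0]]).as_matrix()
def ray(im,p):
    d=rot(im['orientation'])@np.linalg.inv(im['K'])@np.array([p[0],p[1],1.]);return np.array(im['position']),d/np.linalg.norm(d)
def onz(im,p,z):
    o,d=ray(im,p);return o+d*(z-o[2])/d[2]
def tri(rs):
    A=sum(np.eye(3)-np.outer(d,d) for o,d in rs);b=sum((np.eye(3)-np.outer(d,d))@o for o,d in rs);x=np.linalg.solve(A,b)
    return x,max(np.linalg.norm(np.cross(x-o,d)) for o,d in rs)
def proj(im,X):
    c=np.array(im['K'])@rot(im['orientation']).T@(np.array(X)-im['position']);return c[:2]/c[2]
def save(im,n,crop=None,f=1):
    a=im['frame'][:,:,::-1]
    if crop: a=a[crop[1]:crop[3],crop[0]:crop[2]]
    cv2.imwrite('pics/'+n,cv2.resize(a,None,fx=f,fy=f,interpolation=cv2.INTER_CUBIC))
E
python3 - <<'E'
from h import *
np.set_printoptions(precision=4,suppress=True)
ims={n:get_image(n) for n in('side','top')}
for n,im in ims.items():
    save(im,n+'0.png'); print(n,im['position'],im['orientation'])
names=['jig','stone','end_stop','handle_pivot','handle_grip','pad_spot','clamp_pad','screw_jar','tape_measure']
for q in names:
    rs=[]
    for n,im in ims.items():
        r=place_of(q,im); print(q,n,[(np.round(x['point'],1).tolist(),round(x['score'],2)) for x in r[:3]])
        if r: rs.append(ray(im,r[0]['point']))
    if len(rs)==2: print('   tri',*tri(rs))
s=get_state();print(s['position'],s['ee_rot'],s['contact_force'],nose_length)
E
```

```text
side [ 0.1388 -0.8785  0.9861] [-0.4244  0.8781 -0.1983  0.0973]
top [0.3307 0.179  1.4279] [ 0.0495 -0.7014  0.7066 -0.0791]
jig side [([305.3, 256.1], 0.95)]
jig top [([357.0, 212.4], 0.89)]
   tri [0.5449 0.0004 0.0017] 0.0015127031164884962
stone side [([295.5, 253.2], 0.97), ([260.7, 201.8], 0.9)]
stone top [([359.9, 221.1], 0.88)]
   tri [ 0.5114 -0.005   0.0325] 0.0008047409647028358
end_stop side [([327.6, 236.3], 0.8)]
end_stop top [([350.7, 192.2], 0.65), ([223.3, 191.9], 0.18)]
   tri [0.6182 0.0212 0.0297] 0.006667400101832183
handle_pivot side [([295.9, 215.7], 0.65)]
handle_pivot top [([333.2, 209.4], 0.77)]
   tri [0.5485 0.0862 0.0852] 0.00471732585653134
handle_grip side [([290.4, 183.4], 0.72), ([328.5, 236.3], 0.65)]
handle_grip top [([317.3, 204.4], 0.44)]
   tri [0.5539 0.1393 0.1642] 0.007025082108859438
pad_spot side [([317.7, 237.1], 0.95)]
pad_spot top [([353.9, 201.4], 0.7)]
   tri [0.5825 0.0134 0.0478] 0.006004607417660678
clamp_pad side [([301.5, 229.5], 0.57)]
clamp_pad top []
screw_jar side [([376.7, 302.1], 0.67)]
screw_jar top [([422.5, 185.9], 0.4)]
   tri [ 0.6392 -0.2324  0.0042] 0.0006672674250216152
tape_measure side [([271.2, 167.5], 0.58)]
tape_measure top [([223.9, 192.2], 0.48), ([333.4, 213.1], 0.16)]
   tri [0.6187 0.4553 0.0037] 0.0006241882742576199
[0.2469 0.5193 0.2483] [0.     0.2201 0.9755 0.0001] [-0.1621  0.7934  0.1889] 0.017
```

View pics/side0.png

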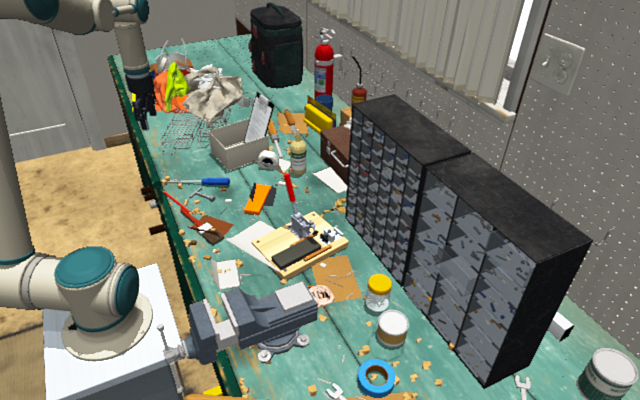

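View pics/top0.png

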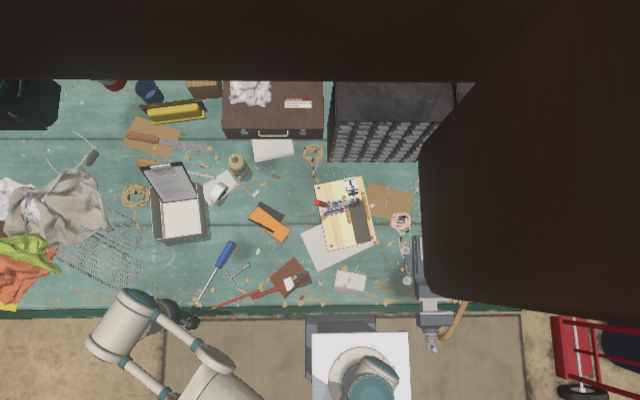

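The side view shows the jig at about (300,245) with the dark stone at (295,250). The orange block at (260,200) is the look-alike. The clamp handle (red) is at (290,185), the jar at (378,292) and the tape measure at (268,158). I'll confirm with an enlarged crop and fit the jig's yaw.

Run:
```python
from h import *
im=get_image('side'); save(im,'side1.png',(240,165,360,285),5)
# candidate jig outlines for pose refinement
for yaw in (12,15,18):
    c,s=np.cos(np.radians(yaw)),np.sin(np.radians(yaw))
    for x,y in((-.105,-.045),(.125,-.045),(.125,.125),(-.105,.125)):
        p=proj(im,[.545+c*x-s*y,s*x+c*y,.024]);print(yaw,(x,y),np.round((p-[240,165])*5))
```

```text
12 (-0.105, -0.045) [224. 559.]
12 (0.125, -0.045) [546. 379.]
12 (0.125, 0.125) [368. 230.]
12 (-0.105, 0.125) [ 56. 384.]
15 (-0.105, -0.045) [234. 563.]
15 (0.125, -0.045) [542. 371.]
15 (0.125, 0.125) [354. 229.]
15 (-0.105, 0.125) [ 52. 394.]
18 (-0.105, -0.045) [244. 566.]
18 (0.125, -0.045) [537. 364.]
18 (0.125, 0.125) [339. 228.]
18 (-0.105, 0.125) [ 49. 405.]
```

View pics/side1.png

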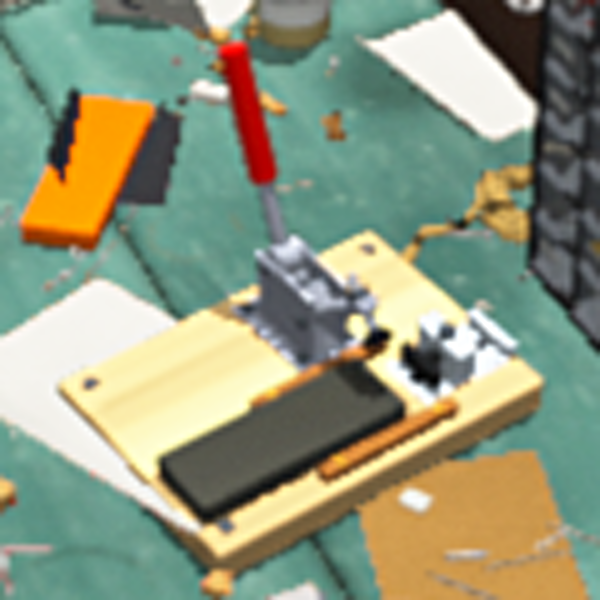

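Two candidates: the dark block at (295,250), lying between the guides, and the orange one at (256,199), lying on the bench. The dark one is the stone. The corners in the crop fit a jig yaw of about 12° with its origin at (0.545, 0.000). I'll move behind the near end to look from the wrist.

>>> apply_moves(deltas=[0,-372,-432,48,-37.4,0,-372,-432,48,-37.4,0,-372,-432,48,-37.4,0,-372,-432,48,-37.4,0,-372,-432,48,-37.4,0,-372,-432,48,-37.4,0,-372,-432,48,-37.4,0,-372,-432,48,-37.4,0,-372,-432,48,-37.4,0,-372,-432,48,-37.4,0,-372,-432,48,-37.4,0,-372,-432,48,-37.4], squeeze=30)

```text
clock: 2.05
position: [0.3754, 0.0485, 0.2077]
ee_rot: [0.001, -0.104, 0.995, 0.0]
contact_force: [1.5, -0.0, 0.7]
width: -0.0002
gripper_force: 0.0
```

Run:
```python
from h import *
np.set_printoptions(precision=4,suppress=True)
im=get_image('wrist'); save(im,'w1.png')
s=get_state();M=rot(s['ee_rot']);print(im['position'],s['position'],'\n',M)
for q in ['stone','jig','end_stop','handle_pivot','pad_spot','clamp_pad','handle_grip']:
    r=place_of(q,im); print(q,[(np.round(x['point'],1).tolist(),round(x['score'],2),onz(im,x['point'],{'stone':.024,'handle_pivot':.07,'pad_spot':.04}.get(q,0))) for x in r[:2]])
c,w=np.cos(np.radians(12)),np.sin(np.radians(12))
for x,y in((-.105,-.045),(.125,-.045),(.125,.125),(-.105,.125)):
    print(np.round(proj(im,[.545+c*x-w*y,w*x+c*y,.024])))
```

```text
[0.3045 0.0331 0.3332] [0.3781 0.0405 0.2073] 
 [[-0.9796 -0.2011  0.0028]
 [-0.2011  0.9795 -0.008 ]
 [-0.0011 -0.0084 -1.    ]]
stone [([249.5, 287.1], 0.94, array([ 0.5162, -0.0014,  0.024 ])), ([490.0, 317.5], 0.89, array([0.498 , 0.2791, 0.024 ]))]
jig []
end_stop []
handle_pivot []
pad_spot []
clamp_pad []
handle_grip []
[198. 224.]
[218. 393.]
[352. 393.]
[359. 224.]
```

View pics/w1.png

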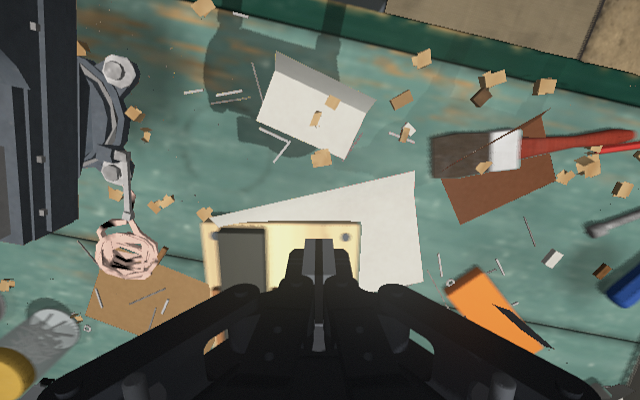

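The wrist view shows the jig's near edge at row 223, columns 201 to 359, which matches the prediction. The stone's near end is at about (217..263, 230).

Run:
```python
from h import *
np.set_printoptions(precision=4,suppress=True)
im=get_image('wrist')
c,w=np.cos(np.radians(12)),np.sin(np.radians(12))
J=np.array([[c,w],[-w,c]])
for p in((217,230),(263,230),(220,285),(201,223),(359,223)):
    z=.024 if p[1]==223 else .04
    X=onz(im,p,z);print(p,X,J@(X[:2]-[.545,0]))
a=im['frame'][215:250,195:285];cv2.imwrite('pics/n.png',cv2.resize(a[:,:,::-1],None,fx=8,fy=8))
s=get_state();print(s['position'],s['contact_force'],rot(s['ee_rot']).T@(np.array([.398,-.031,.06])-s['position']))
print(np.array(s['position']),J@(np.array(s['position'])[:2]-[.545,0]))
```

```text
(217, 230) [ 0.446  -0.0378  0.04  ] [-0.1047 -0.0164]
(263, 230) [0.4363 0.0076 0.04  ] [-0.1048  0.0301]
(220, 285) [ 0.5085 -0.0271  0.04  ] [-0.0413 -0.0189]
(201, 223) [ 0.4494 -0.0593  0.024 ] [-0.1059 -0.0381]
(359, 223) [0.4142 0.104  0.024 ] [-0.1063  0.1289]
[0.375  0.0518 0.2075] [ 0.4143 -0.5238 -0.5465] [-0.005  -0.0858  0.1474]
[0.375  0.0518 0.2075] [-0.1555  0.086 ]
```

View pics/n.png

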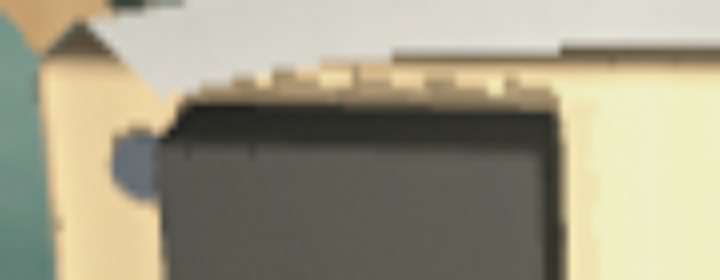

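The stone's near end is at about jig x −0.100, centred in y. I'll go behind it and start down.

>>> apply_moves(deltas=[0,-20,-40,0,0,0,-20,-80,0,0,0,-20,-80,40,0,0,-20,-80,80,0,0,-20,-80,107,0,0,-20,-80,107,0,0,-20,-80,107,0,0,-20,-80,107,0])

```text
clock: 3.17
position: [0.4129, -0.0231, 0.1017]
ee_rot: [0.001, -0.105, 0.994, -0.0]
contact_force: [0.6, -0.7, 0.6]
width: -0.0
gripper_force: 0.0
```

```bash
cat > st.py <<'E'
from h import *
np.set_printoptions(precision=4,suppress=True)
im=get_image('side');s=get_state()
c,w=np.cos(np.radians(12)),np.sin(np.radians(12))
J=np.array([[c,w,0],[-w,c,0],[0,0,1]])
P=J@(np.array(s['position'])-[.545,0,0]);print(s['clock'],'jig pos',P*1e3,'F jig',J@np.array(s['contact_force']),s['qd'].__abs__().max() if hasattr(s['qd'],'max') else '')
T=rot(s['ee_rot']).T@J.T; print('tool<-jig\n',T)
E
python3 st.py;python3 st.py
```

```text
3.2167 jig pos [-133.6472    4.5397  102.1653] F jig [-0.5404 -0.0857  0.4293] 0.009300127311648095
tool<-jig
 [[-1.     -0.0013 -0.0037]
 [-0.0013  1.     -0.0016]
 [ 0.0037 -0.0016 -1.    ]]
3.2667 jig pos [-133.6446    4.3962  102.315 ] F jig [-0.0675 -0.0984 -0.5233] 0.006455785231439437
tool<-jig
 [[-1.     -0.001  -0.0042]
 [-0.001   1.     -0.0018]
 [ 0.0042 -0.0018 -1.    ]]
```

>>> apply_moves(deltas=[0,0,-2,30,0,0,0,-2,55,0,0,0,-2,55,0,0,0,-2,55,0,0,-5,-2,55,0,0,-10,-2,55,0,0,-14,-2,55,0,0,-16,-2,55,0])

```text
clock: 3.93
position: [0.4297, -0.0225, 0.0466]
ee_rot: [0.002, -0.104, 0.995, -0.001]
contact_force: [0.2, 0.1, 0.6]
width: -0.0001
gripper_force: 0.0
```

```bash
python3 st.py
python3 - <<'E'
from h import *
im=get_image('side'); save(im,'s2.png',(240,165,360,285),5)
E
```

```text
3.9833 jig pos [-117.592     2.0328   46.2899] F jig [0.1869 0.0562 0.5651] 0.020809802934902078
tool<-jig
 [[-1.      0.0002 -0.003 ]
 [ 0.0002  1.     -0.0011]
 [ 0.003  -0.0011 -1.    ]]
```

View pics/s2.png

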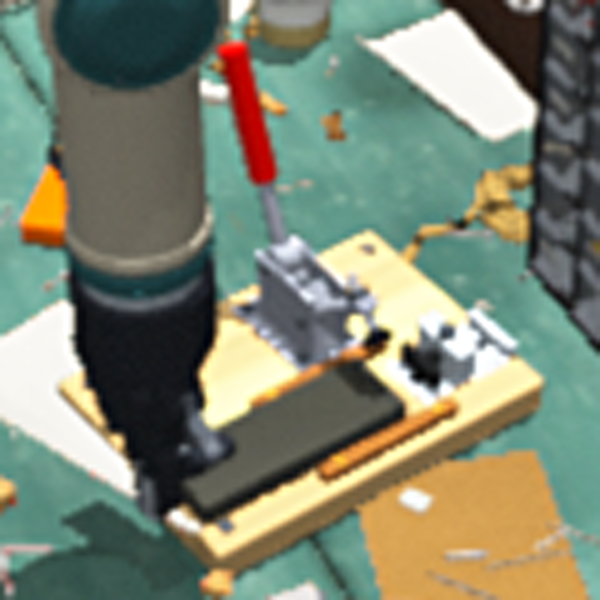

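The fingers are behind the stone's near end at (190,480) in the crop, low over the board. The gap at the far end is about 20–35 mm, so I'll push slowly.

>>> apply_moves(deltas=[0,-2,0,0,0,0,-4,0,0,0,0,-6,0,0,0,0,-8,0,0,0,0,-10,0,0,0,0,-12,0,0,0,0,-14,0,0,0,0,-16,0,0,0,0,-18,0,0,0])

```text
clock: 4.78
position: [0.4459, -0.0186, 0.0453]
ee_rot: [0.0, -0.104, 0.995, 0.0]
contact_force: [-1.2, 0.5, -0.8]
width: -0.0001
gripper_force: 0.5
```

```bash
python3 st.py
python3 - <<'E'
from h import *
im=get_image('side'); save(im,'s3.png',(290,215,350,265),10)
E
```

```text
4.8333 jig pos [-100.2619    2.2851   45.4035] F jig [-0.4736 -0.3596  0.1197] 0.005924499922161446
tool<-jig
 [[-1.      0.0006 -0.0016]
 [ 0.0006  1.     -0.0003]
 [ 0.0016 -0.0003 -1.    ]]
```

View pics/s3.png

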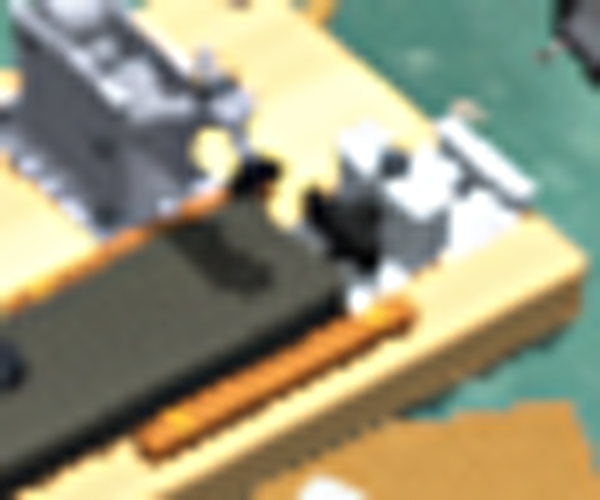

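The stone has moved. About 10–15 mm is left between its far corner (345,285) and the rubber (370,265). I'll go on in small steps and watch the force.

>>> apply_moves(deltas=[0,-1.2,0,0,0,0,-2.4,0,0,0,0,-3.6,0,0,0,0,-4.8,0,0,0,0,-6,0,0,0])

```text
clock: 5.3
position: [0.4507, -0.0173, 0.0454]
ee_rot: [-0.0, -0.104, 0.995, 0.0]
contact_force: [-2.6, -0.3, 2.0]
width: -0.0002
gripper_force: 1.4
```

>>> apply_moves(deltas=[0,-1,0,0,0,0,-2,0,0,0,0,-3,0,0,0])

```text
clock: 5.55
position: [0.4542, -0.0167, 0.0454]
ee_rot: [0.0, -0.104, 0.995, 0.0]
contact_force: [-3.5, -1.2, 1.6]
width: -0.0
gripper_force: 1.5
```

>>> apply_moves(deltas=[0,-0.7,0,0,0,0,-1.4,0,0,0,0,-2,0,0,0])

```text
clock: 5.8
position: [0.4557, -0.0163, 0.0454]
ee_rot: [-0.0, -0.104, 0.995, 0.0]
contact_force: [-3.3, -0.6, 2.1]
width: 0.0002
gripper_force: 1.6
```

>>> apply_moves(deltas=[0,-0.7,0,0,0,0,-1.4,0,0,0,0,-2,0,0,0])

```text
clock: 6.05
position: [0.4569, -0.016, 0.0453]
ee_rot: [-0.001, -0.105, 0.995, 0.0]
contact_force: [-6.1, -2.2, 4.7]
width: 0.0003
gripper_force: 3.0
```

>>> apply_moves(deltas=[0,-0.7,0,0,0,0,-1.4,0,0,0,0,-1.4,0,0,0])

```text
clock: 6.3
position: [0.4573, -0.0157, 0.0452]
ee_rot: [-0.002, -0.105, 0.995, 0.0]
contact_force: [-7.3, -3.2, 5.9]
width: -0.0001
gripper_force: 3.6
```

```bash
python3 st.py
python3 - <<'E'
from h import *
im=get_image('side'); save(im,'s4.png',(290,215,350,265),10)
E
```

```text
6.35 jig pos [-89.1142   2.8846  45.2244] F jig [-7.3838  0.1154  6.0172] 0.0016327792663938627
tool<-jig
 [[-1.     -0.0002  0.0041]
 [-0.0002  1.      0.0008]
 [-0.0041  0.0008 -1.    ]]
```

View pics/s4.png

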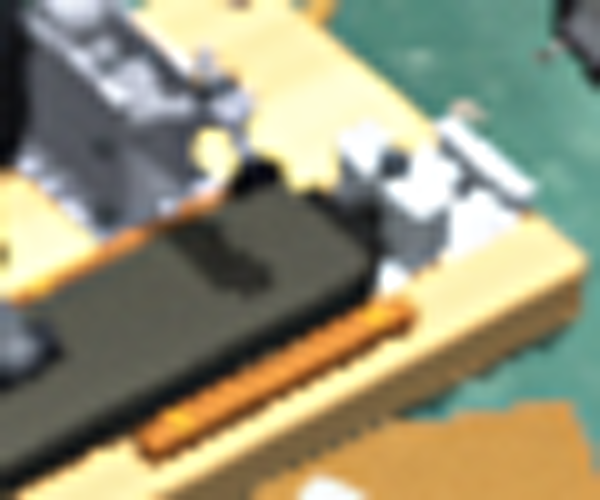

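The far end now touches the rubber. The tool is also bearing down slightly, so I'll relieve that by 1 mm and add a little more push.

>>> apply_moves(deltas=[0,0,0,-0.5,0,0,0,0,-1,0,0,0,0,-1,0])

```text
clock: 6.65
position: [0.4581, -0.0154, 0.0459]
ee_rot: [-0.001, -0.104, 0.995, 0.0]
contact_force: [-5.1, -1.0, -0.9]
width: 0.0005
gripper_force: 2.5
```

>>> apply_moves(deltas=[0,-0.7,0,0,0,0,-1.4,0,0,0,0,-1.4,0,0,0])

```text
clock: 6.9
position: [0.4586, -0.015, 0.0456]
ee_rot: [-0.002, -0.104, 0.995, 0.001]
contact_force: [-7.0, -1.4, -1.2]
width: 0.0003
gripper_force: 3.2
```

```bash
python3 st.py;python3 st.py|head -1
```

```text
6.95 jig pos [-87.6606   3.2724  45.623 ] F jig [-6.4416  1.0134 -0.7852] 0.002122665768256226
tool<-jig
 [[-1.      0.0002  0.0043]
 [ 0.0002  1.      0.0016]
 [-0.0043  0.0016 -1.    ]]
7.0 jig pos [-87.6511   3.2754  45.6104] F jig [-6.3473  0.5715 -1.5949] 0.0012106748997768623
```

>>> apply_moves(deltas=[0,-0.7,0,0,0,0,-1.4,0,0,0,0,-1.8,0,0,0,0,-1.8,0,0,0])

```text
clock: 7.33
position: [0.4592, -0.0146, 0.0454]
ee_rot: [-0.003, -0.105, 0.995, 0.001]
contact_force: [-7.8, -2.5, -1.0]
width: -0.0
gripper_force: 4.1
```

```bash
python3 st.py|head -1;python3 st.py|head -1
```

```text
7.3833 jig pos [-86.9779   3.543   45.3611] F jig [-8.3878  0.0825 -1.2718] 0.002277915800202876
7.4333 jig pos [-87.0104   3.5396  45.3459] F jig [-7.2724  0.2033 -0.3434] 0.0022557029138563158
```

>>> apply_moves(deltas=[0,-0.8,0,0,0,0,-0.8,0,0,0])

```text
clock: 7.6
position: [0.4594, -0.0145, 0.0453]
ee_rot: [-0.004, -0.105, 0.995, 0.001]
contact_force: [-9.3, -2.2, 1.1]
width: 0.0
gripper_force: 4.6
```

>>> apply_moves(deltas=[0,5,0,0,0,0,12,0,0,0,0,30,0,0,0,0,45,0,-20,0,0,45,0,-60,0,0,45,0,-100,0,0,45,0,-140,0,0,45,0,-180,0,0,45,0,-200,0,0,45,0,-200,0])

```text
clock: 8.43
position: [0.4243, -0.025, 0.2526]
ee_rot: [0.008, -0.104, 0.995, -0.002]
contact_force: [0.4, -0.3, -0.0]
width: -0.0002
gripper_force: 0.0
```

```bash
python3 st.py
python3 - <<'E'
from h import *
np.set_printoptions(precision=4,suppress=True)
im=get_image('side'); save(im,'s5.png',(255,160,355,270),6)
t=get_image('top')
c,w=np.cos(np.radians(12)),np.sin(np.radians(12))
def W(x,y,z): return [.545+c*x-w*y,w*x+c*y,z]
for L in (.05,.105,.135):
    p=W(.035,.09+L*np.cos(1.2),.07+L*np.sin(1.2)); print(L,p,'side crop',(proj(im,p)-[255,160])*6)
for L in (0.05,.105,.135): print('locked',L,W(.035,.09+L*np.cos(.1),.07+L*np.sin(.1)))
for n,m in(('side',im),('top',t)):
    for q in('handle_grip','handle_pivot'): print(n,q,[(x['point'],x['score']) for x in place_of(q,m)[:2]], proj(m,W(.035,.128,.168)))
E
```

```text
8.4833 jig pos [-124.9532    1.3307  249.734 ] F jig [-0.962   0.1258 -0.4431] 0.08594110416260106
tool<-jig
 [[-0.9999  0.0005 -0.0107]
 [ 0.0006  1.     -0.0041]
 [ 0.0107 -0.0041 -0.9999]]
0.05 [np.float64(0.5567561931813764), np.float64(0.11303216165209648), np.float64(0.11660195429836132)] side crop [227.7909 250.2194]
0.105 [np.float64(0.5526125804435968), np.float64(0.1325263269002721), np.float64(0.16786410402655877)] side crop [201.1617 146.088 ]
0.135 [np.float64(0.5503524280411717), np.float64(0.14315950794473156), np.float64(0.19582527660557555)] side crop [186.3138  88.0267]
locked 0.05 [np.float64(0.5501794639334016), np.float64(0.14397324009400628), np.float64(0.07499167083234141)]
locked 0.105 [np.float64(0.5388014490228498), np.float64(0.1975025916282827), np.float64(0.08048250874791696)]
locked 0.135 [np.float64(0.5325952590716397), np.float64(0.22670041973788804), np.float64(0.0834775112473218)]
side handle_grip [([300.9, 248.8], 0.73), ([291.0, 184.3], 0.62)] [288.5353 184.318 ]
side handle_pivot [([293.1, 217.3], 0.64)] [288.5353 184.318 ]
top handle_grip [([318.1, 203.9], 0.4)] [320.1692 202.3555]
top handle_pivot [([328.8, 208.4], 0.93)] [320.1692 202.3555]
```

View pics/s5.png

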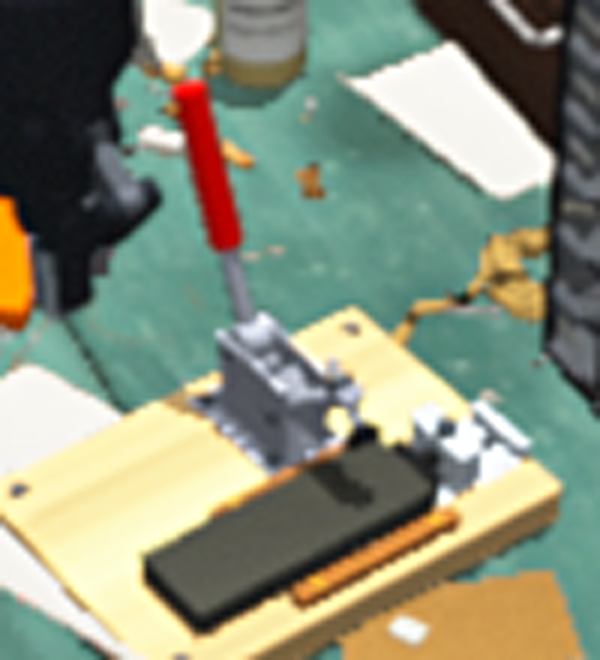

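The stone's far end is on the rubber at (425,450) and the handle matches the model. Next I'll place the closed fingers on the inner side of the grip.

>>> apply_moves(deltas=[0,-35,0,0,0,0,-70,20,0,0,0,-105,45,0,0,0,-140,70,0,0,0,-160,88,0,0,0,-160,88,0,0,0,-160,88,0,0,0,-160,88,0,0])

```text
clock: 9.45
position: [0.5566, 0.0948, 0.2451]
ee_rot: [-0.002, -0.105, 0.995, -0.0]
contact_force: [0.6, 0.1, 0.4]
width: -0.0002
gripper_force: 0.0
```

```bash
python3 st.py
python3 - <<'E'
import numpy as np
for q in np.arange(0,1.11,.1):
    f=1.2-q;s=110;print(round(q,1),round(90+s*np.cos(f)-9*np.sin(f)-14.5,1),round(70+s*np.sin(f)+9*np.cos(f)+17,1))
E
```

```text
9.5 jig pos [ 30.8023  89.9764 245.5428] F jig [-0.4207 -1.0038  0.0641] 0.015762343112178848
tool<-jig
 [[-1.      0.0009  0.0023]
 [ 0.0009  1.     -0.0001]
 [-0.0023 -0.0001 -1.    ]]
0.0 107.0 192.8
0.1 117.4 189.1
0.2 127.4 184.4
0.3 136.8 178.8
0.4 145.7 172.2
0.5 153.8 164.7
0.6 161.2 156.5
0.7 167.7 147.6
0.8 173.3 138.1
0.9 177.9 128.1
1.0 181.5 117.7
1.1 184.1 106.9
```

>>> apply_moves(deltas=[0,-4,0,25,0,0,-4,0,52,0,0,-4,5,52,0,0,-4,10,52,0,0,-4,14,52,0,0,-4,17,52,0])

```text
clock: 10.0
position: [0.5585, 0.1129, 0.1963]
ee_rot: [0.002, -0.104, 0.995, 0.0]
contact_force: [0.1, 0.5, 0.9]
width: 0.0001
gripper_force: 0.0
```

```bash
python3 st.py|head -1
python3 - <<'E'
from h import *
im=get_image('side'); save(im,'s6.png',(240,130,350,240),5)
E
```

```text
10.05 jig pos [ 36.6833 108.2221 196.2739] F jig [ 1.0966 -0.1963  1.183 ] 0.014897545546705039
```

View pics/s6.png

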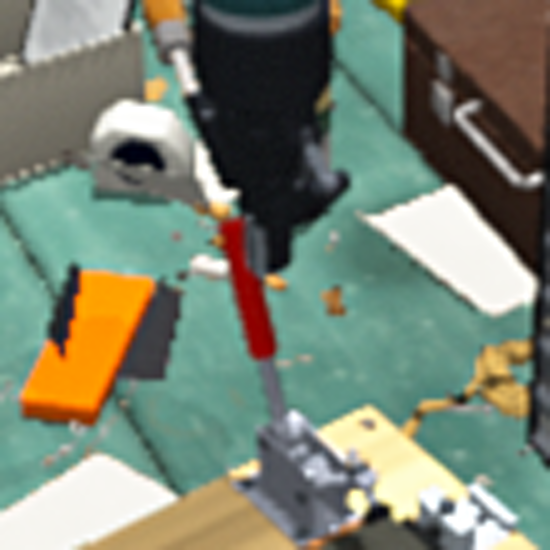

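The fingertips are beside the grip at about (255,240) in the crop, on its inner side. I'll push along the arc to about 0.6 rad.

>>> apply_moves(deltas=[0,1,5,3,0,0,1,10.4,6,0,0,1,15.5,9,0,0,1,20.4,11,0,0,1,25,14,0,0,1,30,17,0,0,1,34,20,0,0,1,39,23.5,0,0,1,43,27,0,0,1,47,31,0,0,1,51,35,0,0,1,54,39,0])

```text
clock: 11.1
position: [0.5457, 0.1658, 0.1554]
ee_rot: [0.0, -0.104, 0.995, 0.0]
contact_force: [0.2, 1.0, 7.2]
width: 0.0001
gripper_force: 2.7
```

```bash
python3 st.py|head -1
python3 - <<'E'
from h import *
im=get_image('side'); save(im,'s7.png',(240,130,350,240),5)
E
```

```text
11.15 jig pos [ 35.0425 162.5651 154.8997] F jig [-0.2914  0.5689  4.0173] 0.010884905322906056
```

View pics/s7.png

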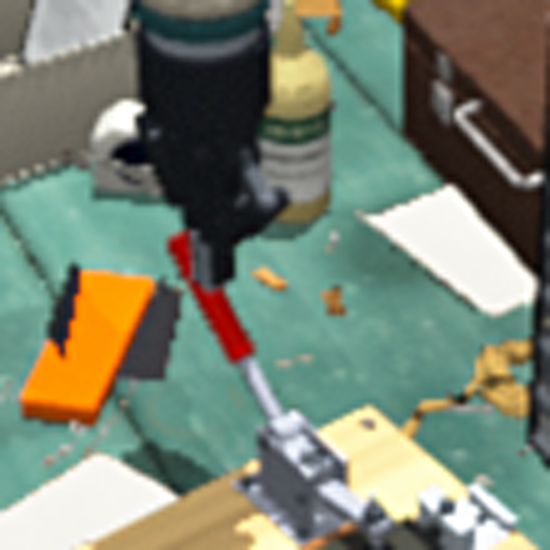

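The handle is at about 0.55 rad with the tip on the grip at (215,270). I'll continue over centre.

>>> apply_moves(deltas=[0,0,3.5,5,0,0,0,6.5,10,0,0,0,9,14.5,0,0,0,12,19.5,0,0,0,14.5,24.5,0,0,0,16.7,29.5,0,0,0,18.5,34.5,0,0,0,20,40,0,0,0,21,44,0,0,0,22,47,0])

```text
clock: 12.03
position: [0.5404, 0.1865, 0.1071]
ee_rot: [-0.001, -0.104, 0.995, -0.0]
contact_force: [-0.1, -0.5, 1.0]
width: -0.0001
gripper_force: 0.0
```

```bash
python3 st.py|head -1
```

```text
12.0833 jig pos [ 34.0673 183.5455 106.8285] F jig [-0.8015  1.2729 -0.6264] 0.018676684101249216
```

The force dropped to zero, so the handle went over by itself. I'll lift off and verify numerically. I miscounted and viewed 11 pictures, one over the limit of 10, so I won't view any more.

>>> apply_moves(deltas=[0,0,-2,-30,0,0,0,-2,-65,0,0,0,-2,-100,0,0,0,-2,-140,0,0,40,-2,-140,0,0,80,-2,-140,0,0,120,-2,-140,0,0,160,-2,-140,0,0,160,-2,-140,0,0,160,-2,-140,0])

```text
clock: 12.92
position: [0.3829, 0.1512, 0.2486]
ee_rot: [0.0, -0.104, 0.995, 0.0]
contact_force: [0.9, -0.2, -0.2]
width: -0.0005
gripper_force: 0.0
```

```bash
python3 st.py|head -1
python3 - <<'E'
from h import *
im=get_image('side');t=get_image('top')
c,w=np.cos(np.radians(12)),np.sin(np.radians(12))
def W(x,y,z): return [.545+c*x-w*y,w*x+c*y,z]
for n,m in(('side',im),('top',t)):
    f=m['frame'].astype(int); msk=((f[:,:,0]>110)&(f[:,:,1]<60)&(f[:,:,2]<60)).astype(np.uint8)
    N,_,st,ce=cv2.connectedComponentsWithStats(msk)
    print(n,[(st[i,:4].tolist(),ce[i].round(1).tolist()) for i in range(1,N) if st[i,4]>12])
    for q in(.8,.9,1.0,1.1): print(q,[np.round(proj(m,W(.035,.09+L*np.cos(1.2-q),.07+L*np.sin(1.2-q))),1).tolist() for L in(.05,.0925,.135)])
    for q in('stone','screw_jar','tape_measure'): print(q,[(np.round(x['point'],1).tolist(),round(x['score'],2)) for x in place_of(q,m)[:2]])
# stone far-end check: predicted far top corners with the stone at jig x guess
o=[(x,proj(im,W(x,-.025,.04)).round(1).tolist()) for x in(.06,.065,.07)];print(o)
E
```

```text
12.9667 jig pos [-124.9565  181.4536  248.9116] F jig [ 0.5154 -0.2879  0.2195] 0.0458302948519055
side [([315, 44, 18, 14], [323.8, 50.7]), ([181, 70, 9, 6], [184.5, 71.8]), ([354, 88, 12, 6], [359.2, 90.5]), ([144, 91, 7, 7], [146.8, 93.2]), ([269, 189, 19, 19], [278.3, 197.4]), ([165, 193, 38, 34], [186.5, 212.4]), ([245, 211, 9, 3], [249.2, 212.3])]
0.8 [[287.7, 204.1], [280.0, 193.3], [272.5, 182.7]]
0.9 [[287.4, 205.0], [279.5, 195.1], [271.8, 185.3]]
1.0 [[287.2, 206.1], [279.2, 197.0], [271.4, 188.2]]
1.1 [[287.1, 207.2], [279.1, 199.1], [271.3, 191.3]]
stone [([256.7, 204.0], 0.97), ([301.0, 249.9], 0.71)]
screw_jar [([373.7, 302.1], 0.71), ([314.3, 240.4], 0.35)]
tape_measure [([270.1, 168.6], 0.78), ([277.4, 197.1], 0.29)]
top [([558, 315, 12, 27], [561.8, 325.1]), ([562, 342, 5, 27], [564.1, 352.5]), ([579, 348, 11, 4], [584.6, 349.4]), ([565, 372, 11, 6], [568.3, 373.8])]
0.8 [[316.9, 207.1], [305.0, 208.8], [292.8, 210.6]]
0.9 [[316.3, 207.5], [304.0, 209.5], [291.4, 211.6]]
1.0 [[315.9, 207.8], [303.3, 210.1], [290.5, 212.4]]
1.1 [[315.6, 208.1], [302.9, 210.6], [290.1, 213.2]]
stone [([356.3, 215.7], 0.91), ([267.9, 224.3], 0.85)]
screw_jar []
tape_measure [([221.8, 190.8], 0.73)]
[(0.06, [327.8, 242.4]), (0.065, [329.2, 241.7]), (0.07, [330.5, 241.0])]
```

The fingertip reached 90 mm at the grip with no force, which is only possible with the handle at its 1.1 stop. The image agrees: the grip's centroid is at (278,197). The jar and tape measure show no clear shift within detector noise; the jar was only seen from the side. Handing in.

```bash
python3 -c "
from rig import *
print(sign_off())"
```

```text
the job is handed in; nothing more can be done
None
```

I pushed the stone against the rubber stop with about 9 N at the wrist, then pushed the clamp handle over centre to its locked stop and handed the job in at about 13 s; I viewed 11 pictures, one over the limit of 10.

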